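Release the drawer stay, shut the sample drawer and lock it

TASK

The sample drawer is standing open, kept from closing by the hinged stay on the cabinet, whose foot hangs behind the drawer's front panel. Lift the stay and fold it back, push the drawer fully home, then lower the stay all the way down again so that its foot locks the drawer from outside, in front of the panel. Leave everything else standing where it is.

Things in the scene. Friction and masses are not known exactly. Their poses are not given: they have to be found in the camera images.
- drawer_cabinet: Low white bench-top cabinet with one drawer, 200 mm wide and deep, 85 mm high, fixed to the worktop, turned by some yaw. Origin: on the worktop under the middle of its front edge. x points from its front to its back, y along the front to the left, z up. A sample cup (64 mm high) and a petri dish stand loose on the rear half of its top, either side of the middle.
- drawer (a joint): How far the drawer is out, m: 0 fully home (dead stop), 0.115 the end of its slide; it opens along the cabinet's -x. About 1.5 N moves it slowly; it stays where it is left. While the stay's foot is down behind the panel, the drawer cannot be pushed closer than about 0.027.
- drawer_front (a point): Middle of the top edge of the outer face of the drawer's white front panel; moves with the drawer. The panel is 200 mm wide, 12 mm thick, from 12 to 80 mm above the worktop; when home its outer face is 12 mm in front of the cabinet's front edge. A finger pull 80 mm wide stands 11 mm out of the face, in the middle, below 38 mm height. Vials stand fixed in the drawer.
- stay (a joint): Angle of the stay, rad: 0 fully down (arm level), 1.57 arm upright, 1.9 leaning back at its stop. The hinge is stiff (about 1.3 N at the grip moves it), so the stay remains at any angle it is left at. Unless the drawer is home or well out, the foot lands on the panel's top and the stay cannot come down.
- stay_hinge (a point): Middle of the stay's hinge pin, which is the lid hinge: 70 mm behind the cabinet's front edge, in the middle of the width, 97 mm above the worktop. The pin lies along the cabinet's y axis; opening swings the front end of the stay up and back.
- stay_grip (a point): Centre of the stay's grip: a round steel crossbar, 16 mm diameter, 32 mm long, parallel to the hinge pin, on a short neck at the front end of the dark flat steel arm (22 mm wide). It can be pinched across its flat ends and swung. With the stay down it is 91.5 mm in front of the hinge pin and 27 mm above it (124 mm above the worktop).
- stay_foot (a point): Middle of the lower end of the stay's foot, 22 mm wide and 10 mm thick, which hangs from the front end of the arm below the grip. With the stay down it is 57 mm above the worktop (23 mm lower than the panel's top edge), 91.5 mm in front of the hinge pin; with the drawer home it then stands 4.5 mm in front of the panel.
- sample_cup: Bystander: small tapered lilac cup, 49 mm wide, 64 mm high, loose on the cabinet's top at the rear left. Origin: centre of its underside.
- petri_dish: Bystander: glass dish, 60 mm wide, 13 mm high, loose on the cabinet's top at the rear right. Origin: centre of its underside.
- bottle_a: Bystander: capped glass sample bottle, 74 mm wide, 136 mm high, on the worktop to the left. Origin: centre of its underside.
- bottle_b: Bystander: capped glass sample bottle, 74 mm wide, 136 mm high, on the worktop to the right. Origin: centre of its underside.
- jar_a: Bystander: upturned glass jar, 60 mm wide, 137 mm high, on the worktop to the left. Origin: centre of its underside.
- jar_b: Bystander: upturned glass jar, 64 mm wide, 157 mm high, on the worktop to the right. Origin: centre of its underside.
- funnel: Bystander: glass funnel standing on its rim, 69 mm wide, 90 mm high, near left. Origin: centre of its underside.
- tape: Bystander: roll of tape lying flat, 100 mm wide, 25 mm high, near right. Origin: centre of its underside.

How it is judged:
On the way, in this order (a step that is already met when the one before it is completed fails the run):
1. the stay is lifted clear of the panel while the drawer is still open (value of joint stay above 0.35 rad and value of joint drawer above 0.02 m), for 0.2 s.
2. the drawer is fully home with the stay still up (value of joint drawer below 0.005 m and value of joint stay above 0.3 rad), for 0.2 s.
At the end, for the whole second after the job is handed in: The drawer is home (less than 5 mm out) and the stay is fully down (less than 0.06 rad, about 5 mm at the grip) and at rest, its foot in front of the panel (value of joint drawer below 0.005 m and value of joint stay below 0.06 rad and not (velocity of joint stay above 0.05 rad/s)); the robot touches nothing.
It fails at once if a bystander is moved more than 40 mm (distance of any of sample_cup, petri_dish, bottle_a, bottle_b, jar_a, jar_b, funnel, tape from where it was at the start of the episode above 0.04 m).
It also fails if it takes over 61 s, if anything falls off the work surface, if the arm or the gripper's body presses on something with over 40 N, if the wrist force passes 120 N, or if a joint passes its speed limit or range.

ROBOT

A 6-joint arm with a two-finger parallel gripper is mounted at the origin on a cart in front of the work surface, level with it; the furniture and walls round the work are solid. World frame = base frame: x ahead of the robot, y to its left, z up, the work surface at z = 0. Lengths are in m, angles in rad, forces in N, time in s.
With the tool pointing down it reaches from about 0.35 to 0.8 m from the base axis. Payload 7.3 kg.
Tool frame: the origin (TCP) lies midway between the tips of the shut fingers; the grasp point (between the pads) lies 19 mm behind it (bot.tcp_to_grasp is the distance from the TCP to the grasp point, in m); z points along the fingers, y is the direction in which the jaws open and shut (so a half turn about z gives the same grasp; the last joint's range is limited). The gripper opens to 85 mm and grips with 20 to 120 N. Pads are 22 mm wide; open, the fingers measure 114 mm over their backs; the gripper's body (76 mm by 85 mm) begins 54 mm behind the grasp point. The pads swing forward as they close: fully open they stand 13 mm farther back than shut.
Start: joints at [-1.33, 0.342, 1.524, -0, 1.275, -0.146], TCP at [0.198, -0.486, 0.231] pointing down, gripper open.
Joint ranges: [-2.53, 2.53], [-0.77, 2.02], [0.04, 2.7], [-1, 4.14], [0.28, 2.66], [-3.11, 3.11]. Speed limits (rad/s): [2.57, 2.57, 3.14, 3.14, 3.14, 3.14].

INTERFACE

Orientations are given as a unit quaternion [w, x, y, z].
In Python, from bench import readout, read_camera, camera_info, ticket, bot gives the robot as it stands.
- The arm moves only by the tool carry_out, never from a script. Its argument "plan" is a list of rows, each an object of numbers: "gripper": the opening, from -1 (shut) to 1 (fully open); "tx", "ty", "tz": the shift along the world's x, y, z in cm; "rx", "ry", "rz": the turn, a rotation vector about the world's x, y, z in degrees. In form: [{"gripper": .., "tx": .., "ty": .., "tz": .., "rx": .., "ry": .., "rz": ..}, ...]. A call has 1 to 10 rows; each row is the pose to reach, as a shift and turn from the pose commanded when the call began; what a row does not reach only later rows make up. A row lasts 1/8 s, in which the tool goes at most 62.5 mm and 10.7 degrees, less where a joint would pass 70% of its speed; a pose out of reach is approached as far as the arm can. A call with a gripper value outside its range is refused whole. The fingers move at their own pace and stop on an object; "squeeze" is the grip in N (left out, the last holds). Time passes only in rows, so rows that repeat a pose let the fingers close. It gives the time, the measured TCP pose, the force and the opening at its end, in the units of the state.
- readout.get_state(): the state, without advancing time (a new reading comes with each control period).
- read_camera(name): name is "scene" or "top" or "wrist"; returns the picture (400x640x3 uint8, red, green, blue); there is no depth.
- camera_info(name): a dict with "mtx" (3x3 intrinsics, pixels), "k1" (the pictures are not rectified: a ray, as slopes to the right and down, at radius r is drawn at 1 + k1 r^2 times it, then the intrinsics apply), "R" (3x3) and "t" (3): a world point X has camera coordinates R X + t; the wrist camera has in their place "mount" (4x4, takes a point from camera to tool coordinates, whose origin is the TCP and whose axes are the flange's). Camera axes: x right, y down, z forward; pixel columns grow to the right and rows downward; lengths in m; the calibration is good to about 2 mm. A picture is of the moment at which its call begins: read the wrist's pose just before it. camera_info takes no time and is no camera call.
- ticket.sign_off(): hands the job in, once; it reports no verdict.
The state is a dict: "t": time; "qpos": joint angles; "qd": joint speeds; "effort": joint torques, N m; "tool_pos": TCP position; "orientation": TCP orientation; "force": force on the tool from outside, world axes, zero at the start; "torque": the same for the moment, N m; "finger_gap": finger opening in m.
Only numpy, scipy, OpenCV 4.12 (cv2) and the standard library are available. Lean on these libraries where they do the work, as an engineer would, in place of code of your own. Each camera call takes 0.05 s, during which the arm holds its last target.

## Working session

There is one attempt and no reset: what is moved stays moved. The work goes in short steps, Python scripts to look and compute and a tool call to move; the robot and the scene stay as the last step left them, time stands still between calls to the robot, and variables do not carry over. Pictures are saved under pics/ and viewed, and the job is handed in when it is done.

Besides the shell and the picture viewer there is one more tool, called as a command line: name --argument value ..., lists and objects as JSON in quotes. carry_out: Moves the arm, as the interface text tells. Its arguments: {"type":"object","properties":{"plan":{"type":"array"},"squeeze":{"type":"number"}},"required":["plan"]}

```bash
mkdir -p pics; ls
python3 - <<'E'
from bench import readout, read_camera, camera_info, ticket, bot
import cv2
for n in ("scene","top","wrist"):
    im=read_camera(n); cv2.imwrite(f"pics/{n}0.png",im[:,:,::-1])
    c=camera_info(n); print(n,{k:(v.round(4).tolist() if hasattr(v,'round') and not isinstance(v,float) else v) for k,v in c.items()})
s=readout.get_state(); print(s); print(bot.tcp_to_grasp)
E
```

```text
pics
scene {'mtx': [[413.9476, 0.0, 311.4424], [0.0, 413.9476, 205.4087], [0.0, 0.0, 1.0]], 'k1': -0.0456921548978808, 'R': [[-0.755, -0.6553, 0.0234], [-0.3685, 0.3944, -0.8418], [0.5424, -0.6442, -0.5393]], 't': [0.4268, 0.2727, 0.871]}
top {'mtx': [[475.4477, 0.0, 318.3967], [0.0, 475.4477, 204.4303], [0.0, 0.0, 1.0]], 'k1': -0.03569186615677401, 'R': [[0.0209, -0.9995, 0.0228], [-0.9806, -0.0249, -0.1942], [0.1947, -0.0183, -0.9807]], 't': [-0.0158, 0.5803, 1.2796]}
wrist {'mtx': [[334.5817, 0.0, 323.1452], [0.0, 334.5817, 203.4775], [0.0, 0.0, 1.0]], 'k1': 0.01674696948674698, 'mount': [[0.0007, -0.9652, -0.2615, 0.0656], [1.0, 0.0008, -0.0002, 0.0001], [0.0004, -0.2615, 0.9652, -0.1429], [0.0, 0.0, 0.0, 1.0]]}
{'t': 0.15, 'qpos': array([-1.32999405e+00,  3.42530006e-01,  1.52476654e+00,  3.75575393e-06,
        1.27541816e+00, -1.45990520e-01]), 'qd': array([ 0.00020605, -0.00270386, -0.00289005, -0.00131522, -0.00057586,
       -0.00018053]), 'effort': array([ 1.03890077e-03, -4.33908820e+01, -2.46147019e+01, -1.53267356e-04,
        5.73180208e-03,  2.43059759e-05]), 'tool_pos': array([ 0.19799651, -0.48591785,  0.23081342]), 'orientation': array([-5.60480363e-04,  9.81357083e-01,  1.92192508e-01, -2.47917214e-05]), 'force': array([-0.31278471, -0.44029079, -0.01356009]), 'torque': array([-0.01704772, -0.00321682, -0.0280513 ]), 'finger_gap': 0.08539659791200178}
0.0187
```

View pics/scene0.png

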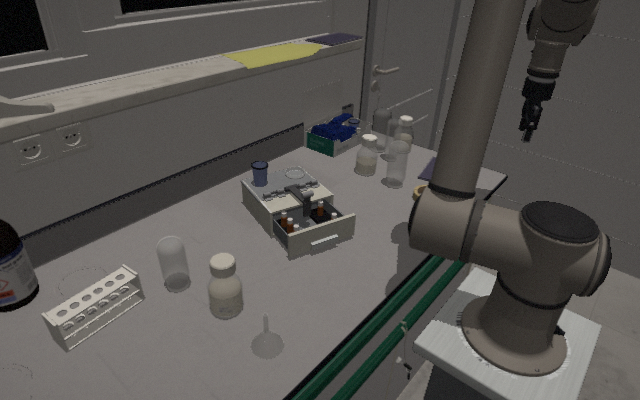

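View pics/top0.png

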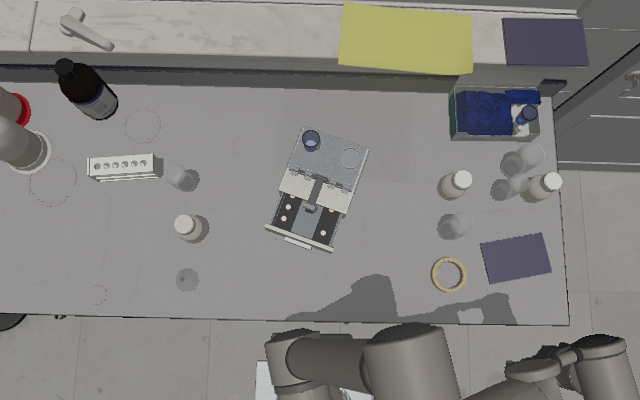

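The top view shows the cabinet at about (265–370, 125–250), yawed, with the drawer out toward the robot. The grip is near (311, 208). I'll enlarge that area.

```bash
cat > h.py <<'E'
import numpy as np, cv2
from bench import readout, read_camera, camera_info, bot
from scipy.spatial.transform import Rotation as Rn
def ray(name,uv,pose=None):
    c=camera_info(name); m=np.array(c["mtx"])
    d=np.array([(uv[0]-m[0,2])/m[0,0],(uv[1]-m[1,2])/m[1,1]]); s=d.copy()
    for _ in range(20): s=d/(1+c["k1"]*(s@s))
    v=np.array([s[0],s[1],1.])
    if name=="wrist":
        M=np.array(c["mount"]); q=pose["orientation"]; R=Rn.from_quat([q[1],q[2],q[3],q[0]]).as_matrix()
        return R@M[:3,3]+pose["tool_pos"], R@M[:3,:3]@v
    R=np.array(c["R"]); return -R.T@np.array(c["t"]), R.T@v
def onz(name,uv,z,pose=None):
    o,d=ray(name,uv,pose); return o+d*(z-o[2])/d[2]
def proj(name,X,pose=None):
    c=camera_info(name); m=np.array(c["mtx"]); X=np.array(X,float)
    if name=="wrist":
        M=np.array(c["mount"]); q=pose["orientation"]; R=Rn.from_quat([q[1],q[2],q[3],q[0]]).as_matrix()
        p=M[:3,:3].T@(R.T@(X-pose["tool_pos"])-M[:3,3])
    else: p=np.array(c["R"])@X+np.array(c["t"])
    s=p[:2]/p[2]; s=s*(1+c["k1"]*(s@s)); return s*m[0,0]+m[:2,2]
def crop(im,x0,y0,x1,y1,f,fn):
    cv2.imwrite(fn,cv2.resize(im[y0:y1,x0:x1,::-1],None,fx=f,fy=f,interpolation=cv2.INTER_CUBIC))
E
python3 - <<'E'
import cv2
from h import *
im=cv2.imread("pics/top0.png")[:,:,::-1]; crop(im,255,115,385,260,4,"pics/topz.png")
im=cv2.imread("pics/scene0.png")[:,:,::-1]; crop(im,230,150,370,260,5,"pics/scenez.png")
E
```

```text
(no output)
```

View pics/topz.png

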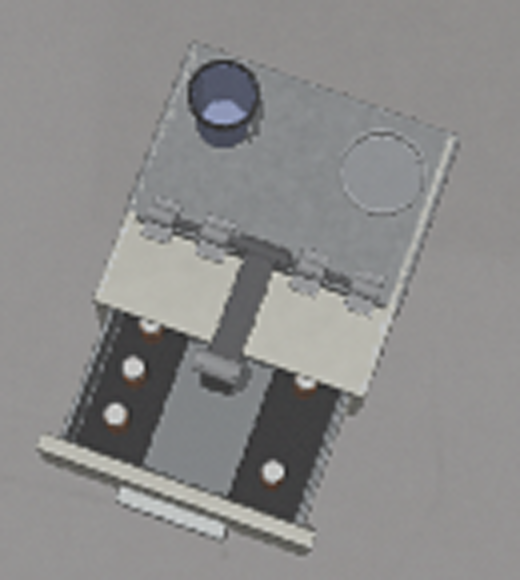

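View pics/scenez.png

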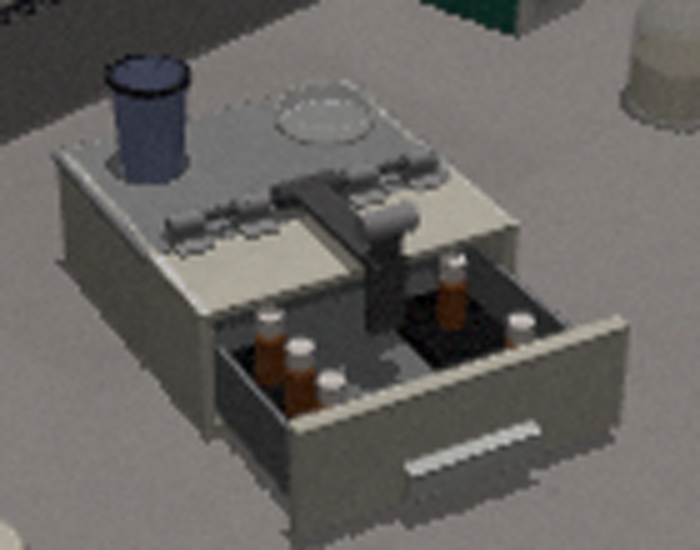

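Zoomed top view: cabinet top corners FL (95,302), FR (363,396), BL (193,42), BR (457,137). The panel top's outer edge runs (38,445)–(312,545) and the grip is near (220,368).

Run:
```python
from h import *
P=lambda x,y,z:onz("top",(255+(x+.5)/4-.5,115+(y+.5)/4-.5),z)
FL,FR,BL,BR=P(95,302,.085),P(363,396,.085),P(193,42,.085),P(457,137,.085)
print(FL,FR,BL,BR,[np.linalg.norm(a-b) for a,b in((FL,FR),(BL,BR),(FL,BL),(FR,BR))])
c=(FL+FR+BL+BR)/4
xd=(BL+BR-FL-FR)[:2]; yd=(FL+BL-FR-BR)[:2]
a1=np.arctan2(xd[1],xd[0]); a2=np.arctan2(-yd[0],yd[1]); print("yaw",np.degrees([a1,a2]))
a=(a1+a2)/2; x=np.array([np.cos(a),np.sin(a)]); y=np.array([-x[1],x[0]])
O=c[:2]-.1*x; print("O",O)
L=lambda p:((p[:2]-O)@x,(p[:2]-O)@y)
print("panel",L(P(38,443,.08)),L(P(310,535,.08)))
print("grip",L(P(220,368,.124)),"exp",-.0215)
print("grip world",O-.0215*x,"hinge",O+.07*x)
for xx,yy,z in((-.0215,0,.124),(.07,0,.097)):
  W=np.r_[O+xx*x+yy*y,z]; print("scene zoom",(proj("scene",W)-[230,150])*5,"top zoom",(proj("top",W)-[255,115])*4)
```

```text
[0.61247233 0.10954264 0.085     ] [ 0.55114243 -0.07648176  0.085     ] [0.80393782 0.04708932 0.085     ] [ 0.73865111 -0.14122118  0.085     ] [np.float64(0.19587351378565765), np.float64(0.1993068004838572), np.float64(0.20139376581134402), np.float64(0.1983701114741664)]
yaw [-18.552977   -18.68781023]
O [0.58178544 0.01666192]
panel (np.float64(-0.10535922463944569), np.float64(0.10003324966721377)) (np.float64(-0.10118959304157157), np.float64(-0.09578331160207716))
grip (np.float64(-0.021719422047362644), np.float64(-0.0015996841342659184)) exp -0.0215
grip world [0.56141086 0.0235268 ] hinge [ 0.64812128 -0.00568885]
scene zoom [389.08909457 221.64649569] top zoom [216.35627953 365.38719744]
scene zoom [307.56246819 188.87990166] top zoom [261.70244525 250.43560678]
```

The geometry is consistent: yaw is −18.6° and the panel is out about 0.09 m. I'll move above the grip with the tool down and the jaws along the cabinet's y. I'm choosing the half turn that keeps the camera on the drawer's outer side.

carry_out --plan '[{"gripper": 1, "tx": 1.8, "ty": 2.5, "tz": 0.5, "rz": 7}, {"gripper": 1, "tx": 3.6, "ty": 5.1, "tz": 1, "rz": 14}, {"gripper": 1, "tx": 5.4, "ty": 7.6, "tz": 1.5, "rz": 21}, {"gripper": 1, "tx": 7.3, "ty": 10.2, "tz": 2, "rz": 28}, {"gripper": 1, "tx": 9.1, "ty": 12.7, "tz": 2, "rz": 35}, {"gripper": 1, "tx": 10.9, "ty": 15.3, "tz": 2, "rz": 42}, {"gripper": 1, "tx": 12.7, "ty": 17.8, "tz": 2, "rz": 49}, {"gripper": 1, "tx": 14.5, "ty": 20.4, "tz": 2, "rz": 56}, {"gripper": 1, "tx": 16.3, "ty": 22.9, "tz": 2, "rz": 63}, {"gripper": 1, "tx": 18.1, "ty": 25.5, "tz": 2, "rz": 70}]'

```text
validation failed for argument at $.pl...
```

carry_out --plan '[{"gripper": 1, "tx": 1.8, "ty": 2.5, "tz": 0.5, "rx": 0, "ry": 0, "rz": 7}, {"gripper": 1, "tx": 3.6, "ty": 5.1, "tz": 1, "rx": 0, "ry": 0, "rz": 14}, {"gripper": 1, "tx": 5.4, "ty": 7.6, "tz": 1.5, "rx": 0, "ry": 0, "rz": 21}, {"gripper": 1, "tx": 7.3, "ty": 10.2, "tz": 2, "rx": 0, "ry": 0, "rz": 28}, {"gripper": 1, "tx": 9.1, "ty": 12.7, "tz": 2, "rx": 0, "ry": 0, "rz": 35}, {"gripper": 1, "tx": 10.9, "ty": 15.3, "tz": 2, "rx": 0, "ry": 0, "rz": 42}, {"gripper": 1, "tx": 12.7, "ty": 17.8, "tz": 2, "rx": 0, "ry": 0, "rz": 49}, {"gripper": 1, "tx": 14.5, "ty": 20.4, "tz": 2, "rx": 0, "ry": 0, "rz": 56}, {"gripper": 1, "tx": 16.3, "ty": 22.9, "tz": 2, "rx": 0, "ry": 0, "rz": 63}, {"gripper": 1, "tx": 18.1, "ty": 25.5, "tz": 2, "rx": 0, "ry": 0, "rz": 70}]'

```text
t: 1.4
tool_pos: [0.3795, -0.2303, 0.2512]
orientation: [-0.0, 0.692, 0.722, 0.0]
force: [0.8, -0.5, 0.2]
finger_gap: 0.0855
```

carry_out --plan '[{"gripper": 1, "tx": 1.8, "ty": 2.5, "tz": 0, "rx": 0, "ry": 0, "rz": 7}, {"gripper": 1, "tx": 3.6, "ty": 5.1, "tz": 0, "rx": 0, "ry": 0, "rz": 14}, {"gripper": 1, "tx": 5.4, "ty": 7.6, "tz": 0, "rx": 0, "ry": 0, "rz": 21}, {"gripper": 1, "tx": 7.3, "ty": 10.2, "tz": 0, "rx": 0, "ry": 0, "rz": 28}, {"gripper": 1, "tx": 9.1, "ty": 12.7, "tz": 0, "rx": 0, "ry": 0, "rz": 35}, {"gripper": 1, "tx": 10.9, "ty": 15.3, "tz": 0, "rx": 0, "ry": 0, "rz": 42}, {"gripper": 1, "tx": 12.7, "ty": 17.8, "tz": 0, "rx": 0, "ry": 0, "rz": 49}, {"gripper": 1, "tx": 14.5, "ty": 20.4, "tz": 0, "rx": 0, "ry": 0, "rz": 56}, {"gripper": 1, "tx": 16.3, "ty": 22.9, "tz": 0, "rx": 0, "ry": 0, "rz": 63}, {"gripper": 1, "tx": 18.2, "ty": 25.4, "tz": 0, "rx": 0, "ry": 0, "rz": 69}]'

```text
t: 2.65
tool_pos: [0.5614, 0.0237, 0.251]
orientation: [-0.0, 0.162, 0.987, -0.0]
force: [0.2, -0.3, -0.2]
finger_gap: 0.0854
```

Run:
```python
from h import *
s=readout.get_state(); im=read_camera("wrist"); cv2.imwrite("pics/w1.png",im[:,:,::-1])
print(s["tool_pos"],s["orientation"],s["qpos"])
a=np.radians(-18.62); x=np.array([np.cos(a),np.sin(a)]); y=np.array([-x[1],x[0]]); O=np.array([.58178544,.01666192])
for xx,yy,z in((-.0215,0,.124),(-.0215,.016,.124),(-.0215,-.016,.124),(.07,0,.097)):
  print(proj("wrist",np.r_[O+xx*x+yy*y,z],s))
```

```text
[0.56142511 0.02369281 0.25101131] [-3.20297362e-04  1.61818474e-01  9.86820490e-01 -9.02899478e-06] [-9.42219607e-02  3.96674510e-01  1.38598367e+00  2.62942598e-05
  1.35957480e+00 -1.33995752e+00]
[323.24574628 195.82073908]
[342.50556374 195.82995338]
[303.98483558 195.81067451]
[323.16401235 279.97838802]
```

View pics/w1.png

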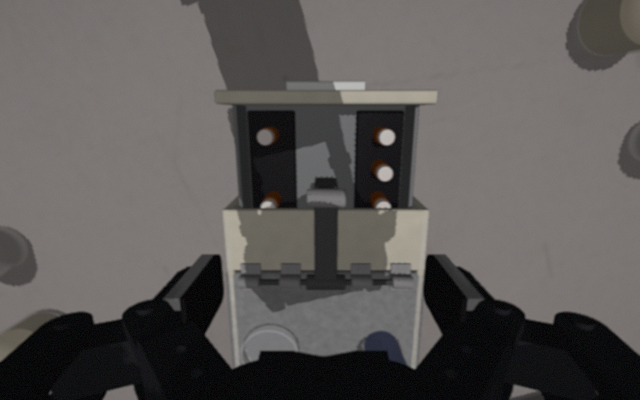

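The wrist view shows the grip at columns 306–345, row 197, against a prediction of 304–342, row 196. They agree within about 2 mm, so I'll descend 14.6 cm and close.

carry_out --plan '[{"gripper": 1, "tx": 0, "ty": 0.1, "tz": -3, "rx": 0, "ry": 0, "rz": 0}, {"gripper": 1, "tx": 0, "ty": 0.1, "tz": -6, "rx": 0, "ry": 0, "rz": 0}, {"gripper": 1, "tx": 0, "ty": 0.1, "tz": -9, "rx": 0, "ry": 0, "rz": 0}, {"gripper": 1, "tx": 0, "ty": 0.1, "tz": -11.5, "rx": 0, "ry": 0, "rz": 0}, {"gripper": 1, "tx": 0, "ty": 0.1, "tz": -13.5, "rx": 0, "ry": 0, "rz": 0}, {"gripper": 1, "tx": 0, "ty": 0.1, "tz": -14.6, "rx": 0, "ry": 0, "rz": 0}, {"gripper": 1, "tx": 0, "ty": 0.1, "tz": -14.6, "rx": 0, "ry": 0, "rz": 0}]'

```text
t: 3.58
tool_pos: [0.5607, 0.0237, 0.1047]
orientation: [-0.001, 0.164, 0.987, -0.0]
force: [-0.2, 0.7, -0.2]
finger_gap: 0.0856
```

carry_out --plan '[{"gripper": 0, "tx": 0, "ty": 0, "tz": 0, "rx": 0, "ry": 0, "rz": 0}, {"gripper": -0.2, "tx": 0, "ty": 0, "tz": 0, "rx": 0, "ry": 0, "rz": 0}, {"gripper": -1, "tx": 0, "ty": 0, "tz": 0, "rx": 0, "ry": 0, "rz": 0}, {"gripper": -1, "tx": 0, "ty": 0, "tz": 0, "rx": 0, "ry": 0, "rz": 0}, {"gripper": -1, "tx": 0, "ty": 0, "tz": 0, "rx": 0, "ry": 0, "rz": 0}, {"gripper": -1, "tx": 0, "ty": 0, "tz": 0, "rx": 0, "ry": 0, "rz": 0}]' --squeeze 30

```text
t: 4.32
tool_pos: [0.5617, 0.025, 0.1063]
orientation: [0.001, 0.164, 0.986, 0.001]
force: [-0.4, 5.8, 3.8]
finger_gap: 0.0313
```

Run:
```python
from h import *
a=np.radians(-18.62)
for t in np.arange(0,1.81,.1):
  p=lambda t:(-.0915*np.cos(t)+.027*np.sin(t), .0915*np.sin(t)+.027*np.cos(t))
  dx=p(t)[0]-p(0)[0]; dz=p(t)[1]-p(0)[1]
  print("%.1f  tx %.2f ty %.2f tz %.2f"%(t,dx*np.cos(a)*100,dx*np.sin(a)*100,dz*100))
```

```text
0.0  tx 0.00 ty -0.00 tz 0.00
0.1  tx 0.30 ty -0.10 tz 0.90
0.2  tx 0.68 ty -0.23 tz 1.76
0.3  tx 1.14 ty -0.39 tz 2.58
0.4  tx 1.68 ty -0.57 tz 3.35
0.5  tx 2.29 ty -0.77 tz 4.06
0.6  tx 2.96 ty -1.00 tz 4.69
0.7  tx 3.69 ty -1.24 tz 5.26
0.8  tx 4.47 ty -1.50 tz 5.74
0.9  tx 5.29 ty -1.78 tz 6.15
1.0  tx 6.14 ty -2.07 tz 6.46
1.1  tx 7.02 ty -2.36 tz 6.68
1.2  tx 7.91 ty -2.67 tz 6.81
1.3  tx 8.82 ty -2.97 tz 6.84
1.4  tx 9.72 ty -3.27 tz 6.78
1.5  tx 10.61 ty -3.57 tz 6.62
1.6  tx 11.48 ty -3.87 tz 6.37
1.7  tx 12.33 ty -4.15 tz 6.03
1.8  tx 13.13 ty -4.42 tz 5.60
```

Gripped: the gap is 31 mm, and the slight +y load means the bar is about 1 mm further to +y. Now I swing along the hinge arc.

carry_out --plan '[{"gripper": -1, "tx": 0.3, "ty": 0.0, "tz": 0.9, "rx": 0, "ry": 0, "rz": 0}, {"gripper": -1, "tx": 0.7, "ty": -0.1, "tz": 1.8, "rx": 0, "ry": 0, "rz": 0}, {"gripper": -1, "tx": 1.2, "ty": -0.3, "tz": 2.6, "rx": 0, "ry": 0, "rz": 0}, {"gripper": -1, "tx": 1.7, "ty": -0.4, "tz": 3.4, "rx": 0, "ry": 0, "rz": 0}, {"gripper": -1, "tx": 2.3, "ty": -0.6, "tz": 4.1, "rx": 0, "ry": 0, "rz": 0}, {"gripper": -1, "tx": 3.0, "ty": -0.9, "tz": 4.7, "rx": 0, "ry": 0, "rz": 0}, {"gripper": -1, "tx": 3.7, "ty": -1.1, "tz": 5.3, "rx": 0, "ry": 0, "rz": 0}, {"gripper": -1, "tx": 4.5, "ty": -1.4, "tz": 5.7, "rx": 0, "ry": 0, "rz": 0}, {"gripper": -1, "tx": 4.5, "ty": -1.4, "tz": 5.7, "rx": 0, "ry": 0, "rz": 0}]'

```text
t: 5.45
tool_pos: [0.607, 0.0097, 0.1638]
orientation: [0.001, 0.164, 0.987, 0.0]
force: [-3.2, 4.1, 2.6]
finger_gap: 0.0313
```

Run:
```python
from h import *
s=readout.get_state();print(s["force"],s["torque"])
im=read_camera("scene"); crop(im,230,90,390,260,4,"pics/s2.png")
```

```text
[-3.18351229  4.12603124  2.63389275] [0.68155975 0.68795654 0.00701566]
```

View pics/s2.png

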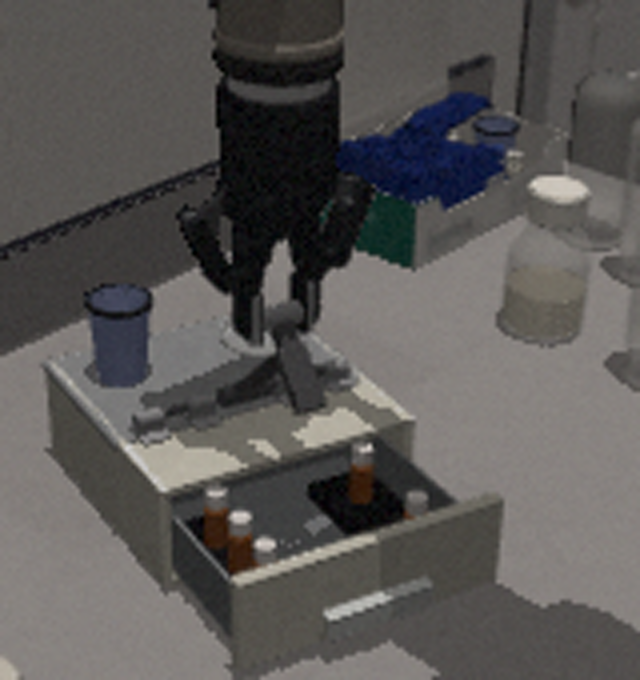

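The stay is rising in the pads and the drawer is still open. I'll continue to about 1.7 rad.

carry_out --plan '[{"gripper": -1, "tx": 0.8, "ty": -0.3, "tz": 0.4, "rx": 0, "ry": 0, "rz": 0}, {"gripper": -1, "tx": 1.7, "ty": -0.6, "tz": 0.7, "rx": 0, "ry": 0, "rz": 0}, {"gripper": -1, "tx": 2.5, "ty": -0.9, "tz": 0.9, "rx": 0, "ry": 0, "rz": 0}, {"gripper": -1, "tx": 3.4, "ty": -1.2, "tz": 1.1, "rx": 0, "ry": 0, "rz": 0}, {"gripper": -1, "tx": 4.3, "ty": -1.5, "tz": 1.1, "rx": 0, "ry": 0, "rz": 0}, {"gripper": -1, "tx": 5.2, "ty": -1.8, "tz": 1.0, "rx": 0, "ry": 0, "rz": 0}, {"gripper": -1, "tx": 6.1, "ty": -2.1, "tz": 0.9, "rx": 0, "ry": 0, "rz": 0}, {"gripper": -1, "tx": 7.0, "ty": -2.4, "tz": 0.6, "rx": 0, "ry": 0, "rz": 0}, {"gripper": -1, "tx": 7.9, "ty": -2.6, "tz": 0.3, "rx": 0, "ry": 0, "rz": 0}, {"gripper": -1, "tx": 7.9, "ty": -2.6, "tz": 0.3, "rx": 0, "ry": 0, "rz": 0}]'

```text
t: 6.75
tool_pos: [0.6871, -0.0174, 0.1672]
orientation: [0.003, 0.164, 0.986, -0.0]
force: [0.2, 0.1, 4.7]
finger_gap: 0.0313
```

carry_out --plan '[{"gripper": 0.1, "tx": 0, "ty": 0, "tz": 0, "rx": 0, "ry": 0, "rz": 0}, {"gripper": 0.1, "tx": 0, "ty": 0, "tz": 0, "rx": 0, "ry": 0, "rz": 0}, {"gripper": 0.1, "tx": 0, "ty": 0, "tz": 0, "rx": 0, "ry": 0, "rz": 0}, {"gripper": 0.1, "tx": 0, "ty": 0, "tz": 1, "rx": 0, "ry": 0, "rz": 0}, {"gripper": 0.1, "tx": 0, "ty": 0, "tz": 3, "rx": 0, "ry": 0, "rz": 0}, {"gripper": 0.1, "tx": 0, "ty": 0, "tz": 6, "rx": 0, "ry": 0, "rz": 0}, {"gripper": 0.1, "tx": 0, "ty": 0, "tz": 8, "rx": 0, "ry": 0, "rz": 0}]'

```text
t: 7.62
tool_pos: [0.6855, -0.0163, 0.2479]
orientation: [0.001, 0.164, 0.987, 0.0]
force: [0.4, -1.1, -0.2]
finger_gap: 0.0471
```

Run:
```python
from h import *
s=readout.get_state();print(s["tool_pos"],s["force"],s["qpos"])
im=read_camera("scene"); crop(im,230,90,390,260,4,"pics/s3.png")
```

```text
[ 0.68547791 -0.01627492  0.24785196] [ 0.42632143 -1.05153129 -0.19736374] [-1.35386800e-01  6.44008441e-01  9.79285887e-01 -1.46531174e-05
  1.51562042e+00 -1.37746098e+00]
```

View pics/s3.png

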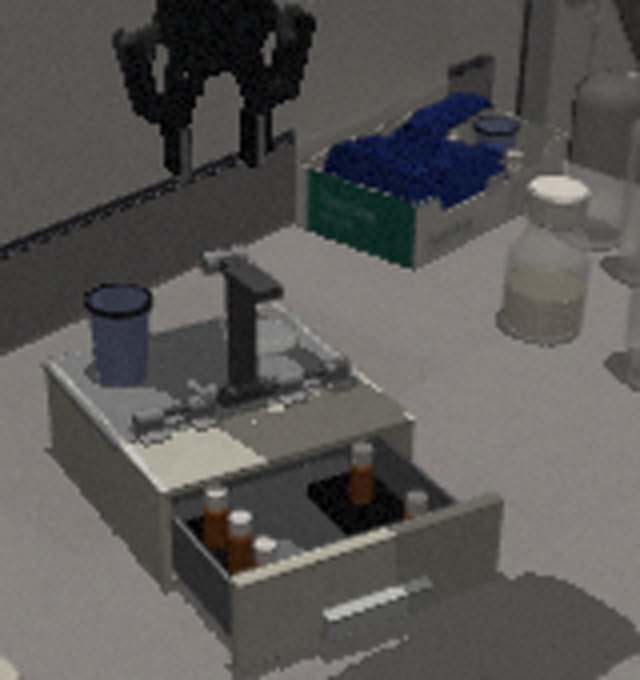

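The stay stands at about 1.65 rad and the drawer is untouched. I'll shut the fingers, move out in front of the panel and go down.

carry_out --plan '[{"gripper": -1, "tx": -4, "ty": 1.3, "tz": 0, "rx": 0, "ry": 0, "rz": 0}, {"gripper": -1, "tx": -8, "ty": 2.6, "tz": 0, "rx": 0, "ry": 0, "rz": 0}, {"gripper": -1, "tx": -12, "ty": 3.9, "tz": 0, "rx": 0, "ry": 0, "rz": 0}, {"gripper": -1, "tx": -16, "ty": 5.2, "tz": 0, "rx": 0, "ry": 0, "rz": 0}, {"gripper": -1, "tx": -20, "ty": 6.6, "tz": 0, "rx": 0, "ry": 0, "rz": 0}, {"gripper": -1, "tx": -24.2, "ty": 7.9, "tz": 0, "rx": 0, "ry": 0, "rz": 0}, {"gripper": -1, "tx": -24.2, "ty": 7.9, "tz": -5, "rx": 0, "ry": 0, "rz": 0}, {"gripper": -1, "tx": -24.2, "ty": 7.9, "tz": -10, "rx": 0, "ry": 0, "rz": 0}, {"gripper": -1, "tx": -24.2, "ty": 7.9, "tz": -15, "rx": 0, "ry": 0, "rz": 0}, {"gripper": -1, "tx": -24.2, "ty": 7.9, "tz": -19.3, "rx": 0, "ry": 0, "rz": 0}]'

```text
t: 8.93
tool_pos: [0.4429, 0.0628, 0.0511]
orientation: [0.0, 0.164, 0.987, 0.0]
force: [1.4, -0.2, 0.2]
finger_gap: -0.0001
```

Run:
```python
from h import *
s=readout.get_state();print(s["tool_pos"],s["force"],s["qpos"])
im=read_camera("scene"); crop(im,230,90,390,260,4,"pics/s4.png")
```

```text
[0.44291138 0.0628057  0.05106378] [ 1.4494608  -0.23646513  0.18246519] [-3.07877672e-02  4.52960890e-01  1.95685381e+00  4.79372420e-05
  7.31174627e-01 -1.27295166e+00]
```

View pics/s4.png

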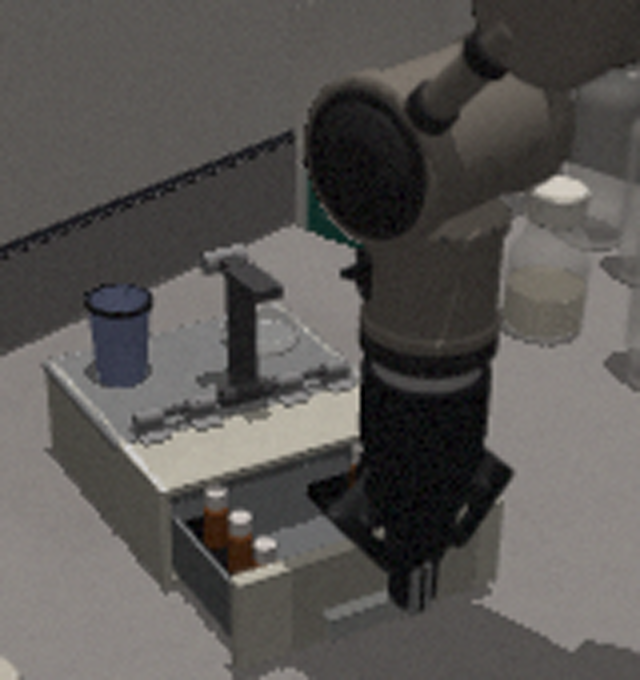

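Everything is clear. I'm pushing along the cabinet's +x, direction (0.948, −0.319).

carry_out --plan '[{"gripper": -1, "tx": 1.4, "ty": -0.5, "tz": 0.3, "rx": 0, "ry": 0, "rz": 0}, {"gripper": -1, "tx": 2.4, "ty": -0.8, "tz": 0.3, "rx": 0, "ry": 0, "rz": 0}, {"gripper": -1, "tx": 3.2, "ty": -1.1, "tz": 0.3, "rx": 0, "ry": 0, "rz": 0}, {"gripper": -1, "tx": 4.1, "ty": -1.4, "tz": 0.3, "rx": 0, "ry": 0, "rz": 0}, {"gripper": -1, "tx": 5.0, "ty": -1.7, "tz": 0.3, "rx": 0, "ry": 0, "rz": 0}, {"gripper": -1, "tx": 5.9, "ty": -2.0, "tz": 0.3, "rx": 0, "ry": 0, "rz": 0}, {"gripper": -1, "tx": 6.8, "ty": -2.3, "tz": 0.3, "rx": 0, "ry": 0, "rz": 0}, {"gripper": -1, "tx": 7.7, "ty": -2.6, "tz": 0.3, "rx": 0, "ry": 0, "rz": 0}, {"gripper": -1, "tx": 8.6, "ty": -2.9, "tz": 0.3, "rx": 0, "ry": 0, "rz": 0}, {"gripper": -1, "tx": 9.5, "ty": -3.2, "tz": 0.3, "rx": 0, "ry": 0, "rz": 0}]'

```text
t: 10.22
tool_pos: [0.5385, 0.0305, 0.0552]
orientation: [-0.0, 0.164, 0.987, -0.0]
force: [-2.6, -0.7, 1.6]
finger_gap: 0.0002
```

carry_out --plan '[{"gripper": -1, "tx": 0.4, "ty": -0.13, "tz": 0, "rx": 0, "ry": 0, "rz": 0}, {"gripper": -1, "tx": 0.8, "ty": -0.27, "tz": 0, "rx": 0, "ry": 0, "rz": 0}, {"gripper": -1, "tx": 1.2, "ty": -0.4, "tz": 0, "rx": 0, "ry": 0, "rz": 0}, {"gripper": -1, "tx": 1.5, "ty": -0.5, "tz": 0, "rx": 0, "ry": 0, "rz": 0}, {"gripper": -1, "tx": 1.8, "ty": -0.6, "tz": 0, "rx": 0, "ry": 0, "rz": 0}, {"gripper": -1, "tx": 1.8, "ty": -0.6, "tz": 0, "rx": 0, "ry": 0, "rz": 0}]'

```text
t: 10.98
tool_pos: [0.5567, 0.0248, 0.0554]
orientation: [0.001, 0.164, 0.987, 0.0]
force: [-0.4, -0.4, -0.0]
finger_gap: 0.0001
```

Run:
```python
from h import *
s=readout.get_state();print(s["tool_pos"],s["force"])
a=np.radians(-18.62); x=np.array([np.cos(a),np.sin(a)]); O=np.array([.58178544,.01666192]); print((s["tool_pos"][:2]-O)@x)
im=read_camera("scene"); crop(im,230,90,390,260,4,"pics/s5.png")
im=read_camera("top"); crop(im,255,115,385,260,4,"pics/t5.png")
```

```text
[0.5566548  0.02476103 0.05541194] [-0.40522483 -0.41451075 -0.04768486]
-0.02640118807104195
```

View pics/s5.png

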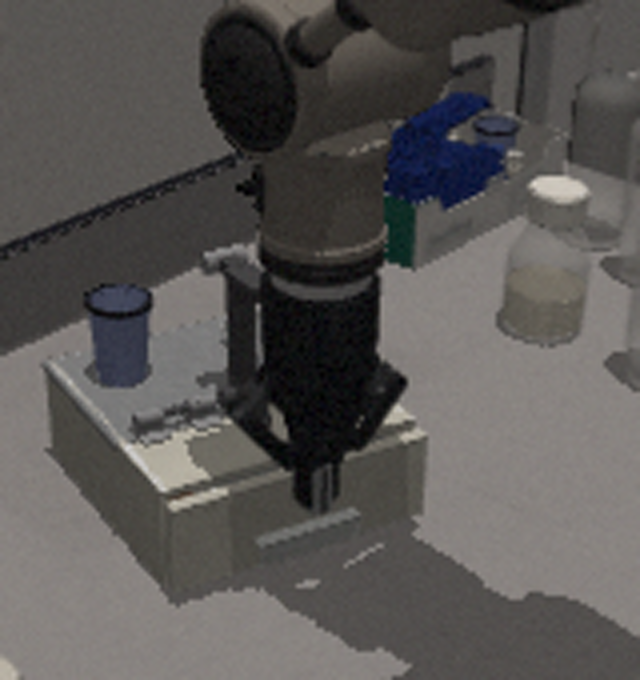

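Nearly home, with about 3–4 mm left and no stop force yet. I'll push on in small steps until the force rises.

carry_out --plan '[{"gripper": -1, "tx": 0.2, "ty": -0.07, "tz": 0, "rx": 0, "ry": 0, "rz": 0}, {"gripper": -1, "tx": 0.3, "ty": -0.1, "tz": 0, "rx": 0, "ry": 0, "rz": 0}, {"gripper": -1, "tx": 0.4, "ty": -0.13, "tz": 0, "rx": 0, "ry": 0, "rz": 0}, {"gripper": -1, "tx": 0.4, "ty": -0.13, "tz": 0, "rx": 0, "ry": 0, "rz": 0}]'

```text
t: 11.58
tool_pos: [0.5602, 0.0234, 0.0554]
orientation: [0.0, 0.164, 0.987, 0.0]
force: [-0.5, 1.0, 1.4]
finger_gap: -0.0002
```

carry_out --plan '[{"gripper": -1, "tx": 0.2, "ty": -0.07, "tz": 0, "rx": 0, "ry": 0, "rz": 0}, {"gripper": -1, "tx": 0.3, "ty": -0.1, "tz": 0, "rx": 0, "ry": 0, "rz": 0}, {"gripper": -1, "tx": 0.3, "ty": -0.1, "tz": 0, "rx": 0, "ry": 0, "rz": 0}]'

```text
t: 11.95
tool_pos: [0.5615, 0.023, 0.0552]
orientation: [-0.002, 0.164, 0.987, 0.0]
force: [-6.6, 1.9, 5.6]
finger_gap: -0.0002
```

The force is rising at the stop: cabinet x of the TCP is −0.021, as predicted. One more small press, then back out and up.

carry_out --plan '[{"gripper": -1, "tx": 0.15, "ty": -0.05, "tz": 0, "rx": 0, "ry": 0, "rz": 0}, {"gripper": -1, "tx": 0.15, "ty": -0.05, "tz": 0, "rx": 0, "ry": 0, "rz": 0}, {"gripper": -1, "tx": -1.5, "ty": 0.5, "tz": 0, "rx": 0, "ry": 0, "rz": 0}, {"gripper": -1, "tx": -4, "ty": 1.3, "tz": 0, "rx": 0, "ry": 0, "rz": 0}, {"gripper": -1, "tx": -7, "ty": 2.4, "tz": 1, "rx": 0, "ry": 0, "rz": 0}, {"gripper": -0.5, "tx": -9, "ty": 3, "tz": 5, "rx": 0, "ry": 0, "rz": 0}, {"gripper": 0.1, "tx": -9, "ty": 3, "tz": 10, "rx": 0, "ry": 0, "rz": 0}, {"gripper": 0.1, "tx": -9, "ty": 3, "tz": 15, "rx": 0, "ry": 0, "rz": 0}, {"gripper": 0.1, "tx": -9, "ty": 3, "tz": 19.3, "rx": 0, "ry": 0, "rz": 0}, {"gripper": 0.1, "tx": -9, "ty": 3, "tz": 19.3, "rx": 0, "ry": 0, "rz": 0}]'

```text
t: 13.2
tool_pos: [0.4752, 0.0522, 0.2519]
orientation: [0.004, 0.164, 0.987, 0.0]
force: [-0.2, 1.3, -1.0]
finger_gap: 0.0469
```

Run:
```python
from h import *
s=readout.get_state();print(s["tool_pos"],s["force"])
im=read_camera("scene"); crop(im,230,90,390,260,4,"pics/s6.png")
im=read_camera("top"); crop(im,255,115,385,260,4,"pics/t6.png")
```

```text
[0.47516509 0.05222719 0.25187589] [-0.21934692  1.31390819 -1.0157574 ]
```

View pics/s6.png

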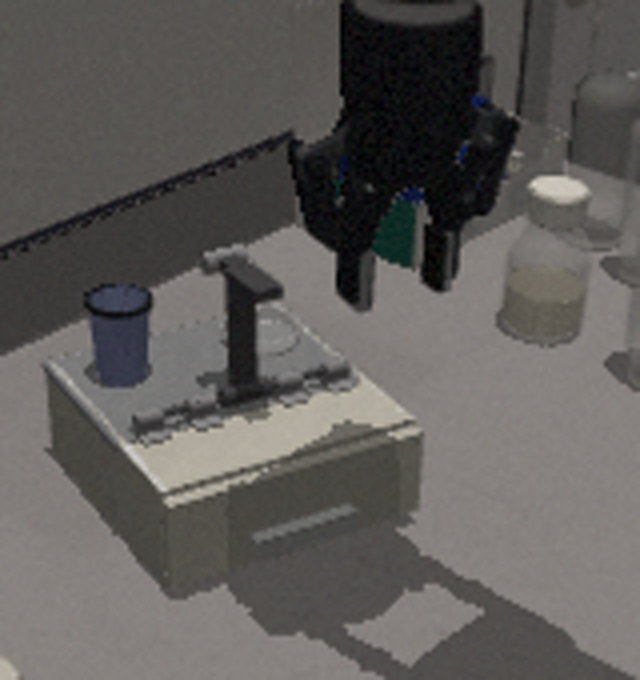

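View pics/t6.png

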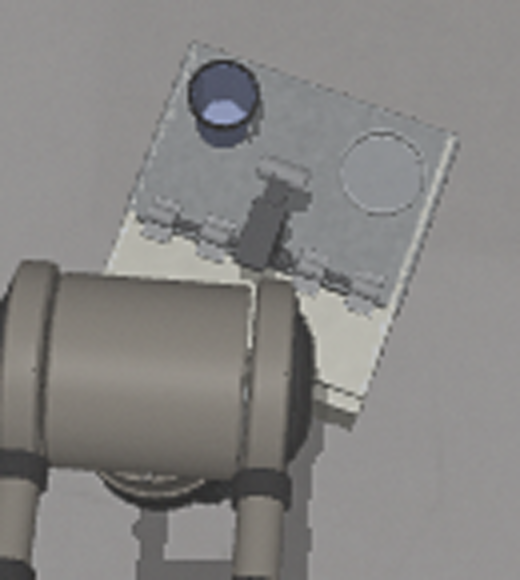

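The drawer is home, the stay is up and the cup and dish are unmoved. I'll go back to the grip at the pose where I released it and regrasp.

carry_out --plan '[{"gripper": 0.3, "tx": 4, "ty": -1.3, "tz": 0, "rx": 0, "ry": 0, "rz": 0}, {"gripper": 0.3, "tx": 8, "ty": -2.6, "tz": 0, "rx": 0, "ry": 0, "rz": 0}, {"gripper": 0.3, "tx": 12, "ty": -3.9, "tz": 0, "rx": 0, "ry": 0, "rz": 0}, {"gripper": 0.3, "tx": 16, "ty": -5.2, "tz": 0, "rx": 0, "ry": 0, "rz": 0}, {"gripper": 0.3, "tx": 19, "ty": -6.2, "tz": 0, "rx": 0, "ry": 0, "rz": 0}, {"gripper": 0.3, "tx": 21.1, "ty": -6.9, "tz": 0, "rx": 0, "ry": 0, "rz": 0}, {"gripper": 0.3, "tx": 21.1, "ty": -6.9, "tz": -3, "rx": 0, "ry": 0, "rz": 0}, {"gripper": 0.3, "tx": 21.1, "ty": -6.9, "tz": -6, "rx": 0, "ry": 0, "rz": 0}, {"gripper": 0.3, "tx": 21.1, "ty": -6.9, "tz": -8.4, "rx": 0, "ry": 0, "rz": 0}, {"gripper": 0.3, "tx": 21.1, "ty": -6.9, "tz": -8.4, "rx": 0, "ry": 0, "rz": 0}]'

```text
t: 14.55
tool_pos: [0.6822, -0.0164, 0.16]
orientation: [-0.004, 0.164, 0.986, -0.0]
force: [-0.4, -0.6, 0.1]
finger_gap: 0.0557
```

carry_out --plan '[{"gripper": -0.1, "tx": 0, "ty": 0, "tz": 0, "rx": 0, "ry": 0, "rz": 0}, {"gripper": -1, "tx": 0, "ty": 0, "tz": 0, "rx": 0, "ry": 0, "rz": 0}, {"gripper": -1, "tx": 0, "ty": 0, "tz": 0, "rx": 0, "ry": 0, "rz": 0}, {"gripper": -1, "tx": 0, "ty": 0, "tz": 0, "rx": 0, "ry": 0, "rz": 0}, {"gripper": -1, "tx": 0, "ty": 0, "tz": 0, "rx": 0, "ry": 0, "rz": 0}]' --squeeze 30

```text
t: 15.18
tool_pos: [0.6846, -0.0165, 0.1653]
orientation: [0.001, 0.164, 0.987, 0.0]
force: [1.0, 0.8, 2.9]
finger_gap: 0.0317
```

carry_out --plan '[{"gripper": -1, "tx": -0.85, "ty": 0.3, "tz": 0.35, "rx": 0, "ry": 0, "rz": 0}, {"gripper": -1, "tx": -1.7, "ty": 0.6, "tz": 0.6, "rx": 0, "ry": 0, "rz": 0}, {"gripper": -1, "tx": -2.6, "ty": 0.9, "tz": 0.75, "rx": 0, "ry": 0, "rz": 0}, {"gripper": -1, "tx": -3.5, "ty": 1.2, "tz": 0.8, "rx": 0, "ry": 0, "rz": 0}, {"gripper": -1, "tx": -4.4, "ty": 1.5, "tz": 0.8, "rx": 0, "ry": 0, "rz": 0}, {"gripper": -1, "tx": -5.3, "ty": 1.8, "tz": 0.65, "rx": 0, "ry": 0, "rz": 0}, {"gripper": -1, "tx": -6.2, "ty": 2.1, "tz": 0.4, "rx": 0, "ry": 0, "rz": 0}, {"gripper": -1, "tx": -7.0, "ty": 2.4, "tz": 0.1, "rx": 0, "ry": 0, "rz": 0}, {"gripper": -1, "tx": -7.9, "ty": 2.6, "tz": -0.3, "rx": 0, "ry": 0, "rz": 0}, {"gripper": -1, "tx": -7.9, "ty": 2.6, "tz": -0.3, "rx": 0, "ry": 0, "rz": 0}]'

```text
t: 16.42
tool_pos: [0.6046, 0.0105, 0.1611]
orientation: [0.0, 0.164, 0.987, 0.001]
force: [6.0, 3.1, -5.5]
finger_gap: 0.0312
```

Run:
```python
from h import *
s=readout.get_state();print(s["tool_pos"],s["force"],s["torque"])
im=read_camera("scene"); crop(im,230,90,390,260,4,"pics/s7.png")
```

```text
[0.60455183 0.01049599 0.16110583] [ 5.98810702  3.14221004 -5.50614199] [ 0.40113674 -1.05644543 -0.05826681]
```

View pics/s7.png

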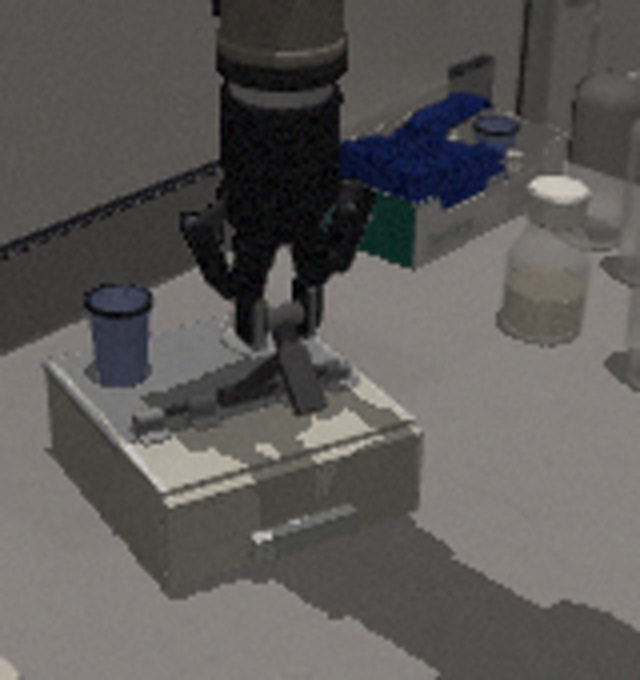

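carry_out --plan '[{"gripper": -1, "tx": -0.8, "ty": 0.25, "tz": -0.5, "rx": 0, "ry": 0, "rz": 0}, {"gripper": -1, "tx": -1.5, "ty": 0.5, "tz": -1.05, "rx": 0, "ry": 0, "rz": 0}, {"gripper": -1, "tx": -2.2, "ty": 0.75, "tz": -1.7, "rx": 0, "ry": 0, "rz": 0}, {"gripper": -1, "tx": -2.8, "ty": 0.95, "tz": -2.4, "rx": 0, "ry": 0, "rz": 0}, {"gripper": -1, "tx": -3.3, "ty": 1.1, "tz": -3.2, "rx": 0, "ry": 0, "rz": 0}, {"gripper": -1, "tx": -3.8, "ty": 1.3, "tz": -4.0, "rx": 0, "ry": 0, "rz": 0}, {"gripper": -1, "tx": -4.15, "ty": 1.4, "tz": -4.85, "rx": 0, "ry": 0, "rz": 0}, {"gripper": -1, "tx": -4.4, "ty": 1.5, "tz": -5.75, "rx": 0, "ry": 0, "rz": 0}, {"gripper": -1, "tx": -4.4, "ty": 1.5, "tz": -5.95, "rx": 0, "ry": 0, "rz": 0}, {"gripper": -1, "tx": -4.4, "ty": 1.5, "tz": -5.95, "rx": 0, "ry": 0, "rz": 0}]'

```text
t: 17.73
tool_pos: [0.5605, 0.0255, 0.1037]
orientation: [0.0, 0.164, 0.987, 0.001]
force: [-4.1, 6.8, 16.3]
finger_gap: 0.0314
```

Run:
```python
from h import *
s=readout.get_state();print(s["tool_pos"],s["force"],s["torque"])
im=read_camera("scene"); crop(im,230,90,390,260,4,"pics/s8.png")
```

```text
[0.56045743 0.02551325 0.10374238] [-4.14571596  6.75813076 16.32349589] [0.90042649 0.34617474 0.03609474]
```

View pics/s8.png

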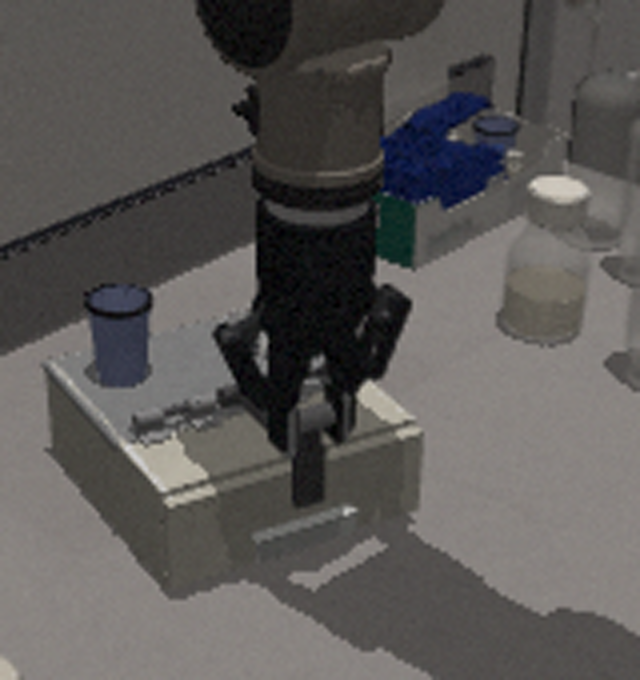

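The foot is in front of the panel and the stay is pressed on its lower stop with 16 N. I'll open and lift away.

carry_out --plan '[{"gripper": 0.4, "tx": 0, "ty": 0, "tz": 0, "rx": 0, "ry": 0, "rz": 0}, {"gripper": 0.4, "tx": 0, "ty": 0, "tz": 0, "rx": 0, "ry": 0, "rz": 0}, {"gripper": 0.4, "tx": 0, "ty": 0, "tz": 0, "rx": 0, "ry": 0, "rz": 0}, {"gripper": 0.4, "tx": 0, "ty": 0, "tz": 0, "rx": 0, "ry": 0, "rz": 0}, {"gripper": 0.4, "tx": 0, "ty": 0, "tz": 1.5, "rx": 0, "ry": 0, "rz": 0}, {"gripper": 0.4, "tx": 0, "ty": 0, "tz": 4, "rx": 0, "ry": 0, "rz": 0}, {"gripper": 0.4, "tx": 0, "ty": 0, "tz": 8, "rx": 0, "ry": 0, "rz": 0}, {"gripper": 0.4, "tx": 0, "ty": 0, "tz": 12, "rx": 0, "ry": 0, "rz": 0}, {"gripper": 0.4, "tx": -4, "ty": 1, "tz": 15, "rx": 0, "ry": 0, "rz": 0}, {"gripper": 0.4, "tx": -4, "ty": 1, "tz": 15, "rx": 0, "ry": 0, "rz": 0}]'

```text
t: 19.02
tool_pos: [0.5207, 0.035, 0.2556]
orientation: [0.003, 0.163, 0.987, 0.0]
force: [0.8, 0.2, -0.4]
finger_gap: 0.0598
```

Run:
```python
from h import *
s=readout.get_state();print(s["tool_pos"],s["force"],abs(s["qd"]).max())
im=read_camera("scene"); crop(im,230,90,390,260,4,"pics/s9.png")
a=np.radians(-18.62); x=np.array([np.cos(a),np.sin(a)]); O=np.array([.58178544,.01666192])
for W in ((-.0215,.124),(-.0215,.057)): print((proj("scene",np.r_[O+W[0]*x,W[1]])-[230,90])*4)
im=read_camera("scene"); cv2.imwrite("pics/s9f.png",im[:,:,::-1])
d=cv2.absdiff(cv2.imread("pics/scene0.png"),im[:,:,::-1].copy()).max(2)
st,_,b,_=(lambda r:(r[0],r[1],r[2],r[3]))(cv2.connectedComponentsWithStats((d>40).astype(np.uint8)))
print(b[b[:,4]>15])
```

```text
[0.52068641 0.03496072 0.25560515] [ 0.83547498  0.23431269 -0.42912755] 0.07193309137368177
[311.27146898 417.31714262]
[309.43670825 501.40763775]
[[     0      0    640    400 229093]
 [   287      0     51     62   1504]
 [   443      0     24      8     83]
 [   526      0     71     67   2240]
 [   336      3      9     15     92]
 [   381     15     22     16    117]
 [   545     44     25     25    108]
 [   453     47      8     15     47]
 [   527     66     34     13    227]
 [   304     71     36     13    253]
 [   518     76     38     66   1142]
 [   291     82     57     76   1861]
 [   445    108      6     15     19]
 [   333    137      4     12     16]
 [   436    152     25     11    111]
 [   476    167     30     23    435]
 [   391    169     84     96   3318]
 [   484    177     24     23     66]
 [   301    187     28     14    175]
 [   279    196     21     13    151]
 [   329    196      6     11     23]
 [   320    198      8      6     18]
 [   478    202     41     32    772]
 [   521    205      9     20     77]
 [   271    206     32     11     83]
 [   276    207     59     29    536]
 [   331    207     12     13     67]
 [   333    216     23     19    226]
 [   294    219     15      9     34]
 [   273    221     47     40    637]
 [   306    227     36     20    296]
 [   530    235     43     51    984]
 [   572    235     40     62    911]
 [   323    236     74     87   2849]
 [   447    237     21     24    143]
 [   584    248     10     10     17]
 [   415    263    142    126   6700]]
```

View pics/s9.png

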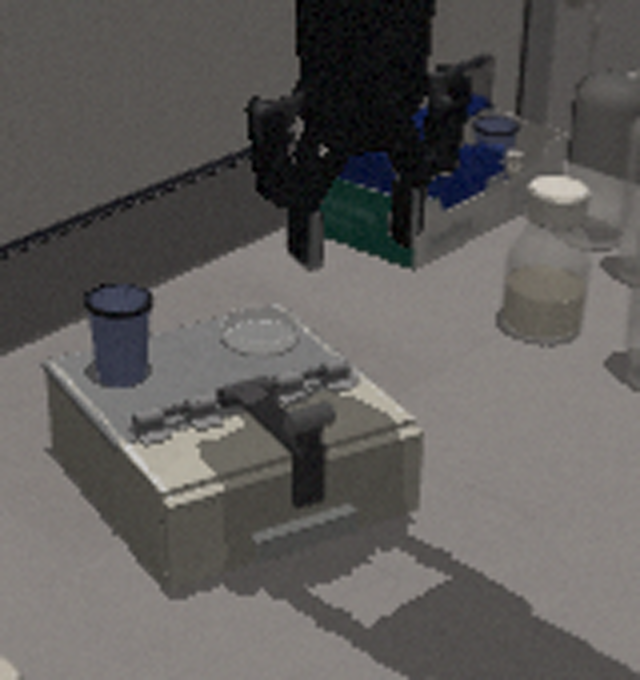

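View pics/s9f.png

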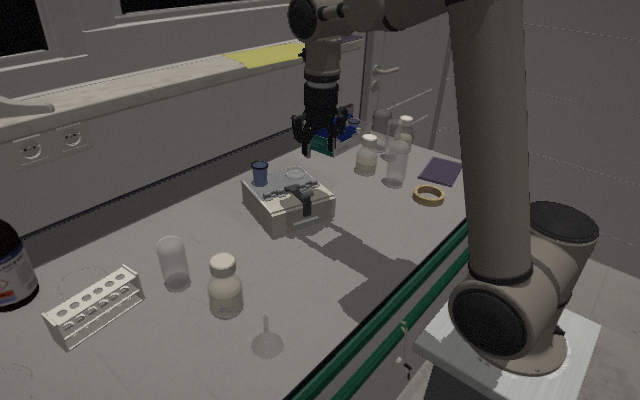

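The grip appears at (312,417) against an expected (311,417) for the stay fully down, and the foot end at (309,503) against (309,501). The bystanders stand where they were. I'll let the arm settle and hand in.

carry_out --plan '[{"gripper": 0.4, "tx": 0, "ty": 0, "tz": 0, "rx": 0, "ry": 0, "rz": 0}, {"gripper": 0.4, "tx": 0, "ty": 0, "tz": 0, "rx": 0, "ry": 0, "rz": 0}]'

```text
t: 19.38
tool_pos: [0.5212, 0.0343, 0.2508]
orientation: [-0.001, 0.164, 0.986, -0.0]
force: [0.3, -0.3, 0.5]
finger_gap: 0.0599
```

```bash
python3 -c "
from bench import ticket
print(ticket.sign_off())"
```

```text
the job is handed in; nothing more can be done
None
```

I lifted the stay by its grip to about 1.65 rad and pushed the drawer home until it came up against its stop. I then regripped the stay, lowered it onto its lower stop (about 16 N), let go and backed off. I handed the job in at about 19.4 s; the sign-off reports no verdict.

- **Stay:** in the last scene picture the grip and foot are within about 2 px (in the 4× enlarged view) of where they should be with the stay fully down, and the foot is in front of the panel.
- **Drawer:** it looks closed in the picture, and when I pushed it the force rose at the finger position expected for fully home.
- **Bystanders:** in the last scene picture nothing looked moved. I judged this by eye. The picture-difference check was swamped by the arm and its shadow, so it told me nothing.
- **Robot:** the gripper is clear of everything, with force readings near zero.

No check failed or disagreed. Measured positions agreed with each other to about 2 mm.

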